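Stack the hub parts on the label dispenser's bolt

ROBOT

A 7-joint arm with a two-finger parallel gripper is mounted at the origin on a cart in front of the work surface, level with it; the furniture and walls round the work are solid. World frame = base frame: x ahead of the robot, y to its left, z up, the work surface at z = 0. Lengths are in m, angles in rad, forces in N, time in s.
With the tool pointing down it reaches from about 0.425 to 0.875 m from the base axis. Payload 4.7 kg.
Tool frame: the origin (TCP) lies between the finger pads; the fingertips stand 14 mm ahead of it and the grasp point (between the pads) lies 5 mm behind it; z points along the fingers, y is the line along which they close (so a half turn about z gives the same grasp; the last joint's range is limited). The gripper opens to 87 mm and grips with 3 to 60 N. Pads are 19 mm wide; open, the fingers measure 117 mm over their backs; the gripper's body (75 mm by 190 mm) begins 51 mm behind the grasp point.
Start: joints at [-1.264, 0.321, -0.07, 1.45, 0.023, 1.371, -0.057], TCP at [0.188, 0.622, 0.237] pointing down, gripper open.
Joint ranges: [-2.86, 2.86], [-0.3, 2.09], [-1.38, 1.24], [0.06, 2.45], [-1.56, 4.7], [0.09, 2.05], [-2.69, 2.69]. Speed limits (rad/s): [2.57, 2.57, 3.14, 3.14, 3.14, 3.14, 3.14].

INTERFACE

Orientations are given as a rotation vector (axis times angle).
In Python, from bench import ctrl gives the robot as it stands.
- The arm moves only by the tool step_arm, never from a script. Its argument "commands" is a list of rows, each an object with "travel": the shift along the tool's x, y, z in m, a list of three; "turn": the turn, a rotation vector about the tool's x, y, z in degrees, a list of three. A call has 1 to 5 rows; each row is the pose to reach, as a shift and turn from the pose commanded when the call began, along the tool's axes at that moment; what a row does not reach only later rows make up. A row lasts 1/10 s, in which the tool goes at most 50 mm and 8.59 degrees, less where a joint would pass 70% of its speed; a pose out of reach is approached as far as the arm can. A call with a gripper value outside its range is refused whole. "gripper" is the opening, from 0 (shut) to 1 (fully open), set as the call begins (left out, the last holds). The fingers move at their own pace and stop on an object; "force" is the grip in N (left out, the last holds). Time passes only in rows, so rows that repeat a pose let the fingers close. It gives the time, the measured TCP pose, the force, the opening and the grip force at its end, in the units of the state.
- ctrl.get_state(): the state, without advancing time (a new reading comes with each control period).
- ctrl.get_image(name): name is "side" or "top"; returns the picture (420x560x3 uint8, red, green, blue); there is no depth.
- ctrl.camera_model(name): a dict with "fx", "fy", "cx", "cy" (pixels), "k1" (the pictures are not rectified: a ray, as slopes to the right and down, at radius r is drawn at 1 + k1 r^2 times it, then the intrinsics apply), "R" (3x3) and "t" (3): a world point X has camera coordinates R X + t. Camera axes: x right, y down, z forward; pixel columns grow to the right and rows downward; lengths in m; the calibration is good to about 2 mm. A picture is of the moment at which its call begins. camera_model takes no time and is no camera call.
- ctrl.close_job(): hands the job in; it is judged then, once.
The state is a dict: "time": time; "joint_positions": joint angles; "qd": joint speeds; "joint_torque": joint torques, N m; "position": TCP position; "tool_rot": TCP orientation; "ft_force": force on the tool from outside, world axes, zero at the start; "torque": the same for the moment, N m; "grip_width": opening from 0.0 (shut) to 1.0 (fully open); "grip_force": force on a finger pad.
Only numpy, scipy, OpenCV 4.12 (cv2) and the standard library are available. Lean on these libraries where they do the work, as an engineer would, in place of code of your own. Each camera call takes 0.05 s, during which the arm holds its last target. There are 200 camera calls.

TASK

Put the label dispenser's hub back together: thread the spacer, then the washer, then the flanged bushing (flange down) over the bolt that stands on the dispenser's base, each fully down on the one below, and let go. The bolt is clamped a few millimetres off the middle of the base, not always the same way, so feel for it gently: never press on the base or bolt with more than 25 N. Leave the dropper bottle, sample tube, test cassette, label roll and timer where they are.

Things in the scene. Friction and masses are not known exactly. Their poses are not given: they have to be found in the camera images.
- base: the dispenser's base, fixed: square grey painted plate 84 x 84 mm, top 14 mm above the table, one upright 12 mm steel bolt near its middle. A steel flange 30 mm across round the bolt's foot, centred on the bolt, is the first part's seat: its top is 22 mm above the table. Origin: middle of the plate's underside, on the table; z up, x and y along its edges. Over 25 N on base or bolt is a failure
- above_middle (a point): the point 72 mm straight above the base's origin, as high as the bolt's flat tip (whose last 2 mm taper to 9 mm across). NOT the bolt's axis: that is clamped up to 5 mm off this point along the base's x and up to 5 mm along its y, differently each time; no pose shows it. The clamp does not slip at permitted forces
- spacer: spacer: plain steel tube 30 mm across, 18 mm tall, 14 mm bore right through (1 mm of play all round on the bolt, edges not chamfered), 50 g, standing on the table. Origin: centre of its underside, z along the bore. First on the bolt
- washer: washer: flat steel ring 40 mm across, 6 mm thick, 14 mm bore, 50 g, lying flat on the table. Origin: centre of its underside, z along the bore. Second on the bolt
- bushing: bushing: black plastic, a flange 34 mm across and 5 mm thick with a neck 22 mm across and 15 mm tall above it (20 mm tall in all), 14 mm bore right through, 40 g, standing flange down. Origin: centre of the flange's underside, z along the bore, from flange to neck. Last on the bolt, flange down
- green_dropper: bystander: small dropper bottle 20 mm across, 64 mm tall, standing; origin at the middle of its underside
- tube: bystander: sample tube 14 x 72 mm, lying; origin at the middle of its underside
- cassette: bystander: flat white test cassette 20 x 70 x 6 mm, lying; origin at the middle of its underside, long along its y
- label_roll: bystander: roll of labels 63 mm across, 25 mm tall, lying flat; origin at the middle of its underside
- timer: bystander: flat timer 64 x 64 x 20 mm; origin at the middle of its underside
There are look-alikes about, which are no part of the job. There is more than one size of the spacer; the one meant has the size given above. Of the things shaped like the washer, the steel one is meant.

How it is judged:
By the outcome, as a careful person would: the job done as asked, in the order asked, and still so for the second after the job is handed in, with the robot touching nothing.
It also fails if it takes over 72 s, if anything falls off the work surface, if the arm or the gripper's body presses on something with over 40 N, if the wrist force passes 120 N, or if a joint passes its speed limit or range.

## Working session

There is one attempt and no reset: what is moved stays moved. The work goes in short steps, Python scripts to look and compute and a tool call to move; the robot and the scene stay as the last step left them, time stands still between calls to the robot, and variables do not carry over. Pictures are saved under pics/ and viewed, at most 10 in all, crops included, and the job is handed in when it is done.

Besides the shell and the picture viewer there is one more tool, called after ">>>" as name([rows], argument=value, ...), one row to a line, values as JSON. step_arm: Moves the arm, as the interface text tells. Its arguments: {"type":"object","properties":{"commands":{"type":"array"},"gripper":{"type":"number"},"force":{"type":"number"}},"required":["commands"]}

```bash
mkdir -p pics; cat > h.py <<'E'
import numpy as np, cv2
from bench import ctrl
def ray(name,u,v):
    m=ctrl.camera_model(name); d=np.array([(u-m['cx'])/m['fx'],(v-m['cy'])/m['fy']])
    K=np.array([[m['fx'],0,m['cx']],[0,m['fy'],m['cy']],[0,0,1.]])
    p=cv2.undistortPoints(np.array([[[u,v]]],float),K,np.array([m['k1'],0,0,0,0.]))[0,0]
    R=np.array(m['R']);t=np.array(m['t'])
    return -R.T@t, R.T@np.array([p[0],p[1],1])
def onz(name,u,v,z):
    o,d=ray(name,u,v); return o+d*(z-o[2])/d[2]
def proj(name,X):
    m=ctrl.camera_model(name);c=np.array(m['R'])@np.array(X,float)+np.array(m['t']);s=c[:2]/c[2]
    s=s*(1+m['k1']*(s@s)); return np.array([m['fx']*s[0]+m['cx'],m['fy']*s[1]+m['cy']])
def snap(name,f):
    im=cv2.cvtColor(ctrl.get_image(name),cv2.COLOR_RGB2BGR);cv2.imwrite('pics/'+f+'.png',im);return im
E
python3 - <<'E'
from h import *
for n in ('side','top'):
    snap(n,n+'0'); m=ctrl.camera_model(n); R=np.array(m['R']);print(n,m['fx'],-R.T@np.array(m['t']),R[2],R[0])
print(ctrl.get_state())
E
```

```text
side 408.0428815067453 [0.11132012 0.39347564 0.48416229] [ 0.45352919 -0.74740307 -0.48548936] [-0.85989241 -0.51016139 -0.01789971]
top 443.40116273090433 [ 0.34590127 -0.26662479  0.91698793] [ 0.16615561  0.0124017  -0.98602156] [-0.01492726 -0.99977471 -0.01509009]
{'time': 0.1, 'joint_positions': array([-1.26388279,  0.32172681, -0.07008923,  1.45153777,  0.02262079,
        1.37078994, -0.05684827]), 'qd': array([-0.000885  , -0.00100988,  0.00040216, -0.00190615,  0.00161665,
       -0.00088644, -0.00052079]), 'joint_torque': array([-1.22176771e-04, -4.92572737e+01, -4.05762065e-01, -3.13399279e+01,
       -6.40523597e-02,  3.95397039e-02,  9.09859136e-05]), 'position': array([0.18753666, 0.6218768 , 0.23559288]), 'tool_rot': array([-4.58153105e-01, -3.10786942e+00,  2.62269918e-03]), 'ft_force': array([ 0.90250028, -0.50350045,  0.27451163]), 'torque': array([0.01809213, 0.04556028, 0.00744938]), 'grip_force': 0.0, 'grip_width': 1.003216101035954}
```

View pics/top0.png

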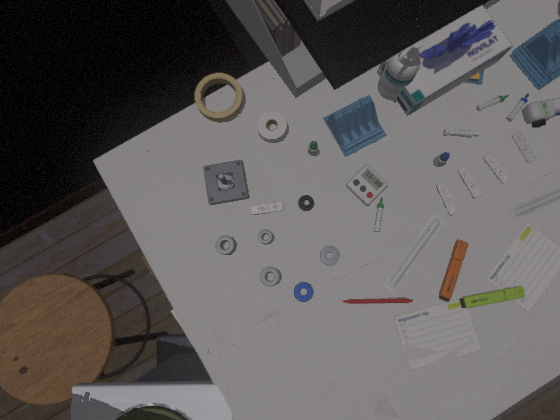

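View pics/side0.png

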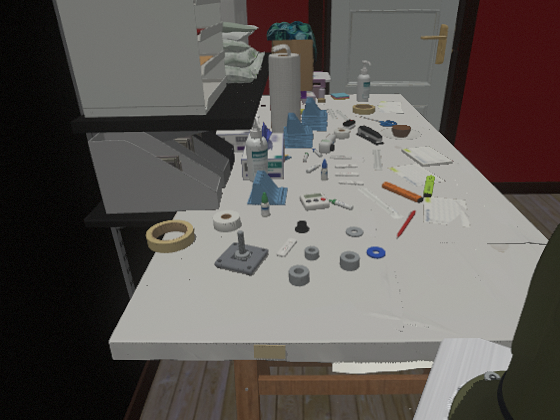

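Top: base (226,182), candidate spacers (226,245), (265,237), (270,276), steel washer (330,255), bushing (306,203), cassette (267,208). Side: base (241,258), spacers (299,275), (312,253), (349,260), washer (354,231), bushing (302,227).

```bash
python3 - <<'E'
from h import *
t=cv2.imread('pics/top0.png');s=cv2.imread('pics/side0.png')
a=cv2.resize(t[150:300,195:345],None,fx=4,fy=4,interpolation=cv2.INTER_CUBIC)
b=cv2.resize(s[215:290,210:370],None,fx=5,fy=5,interpolation=cv2.INTER_CUBIC)
b=cv2.convertScaleAbs(b,alpha=1.3)
cv2.imwrite('pics/tc.png',cv2.convertScaleAbs(a,alpha=1.3));cv2.imwrite('pics/sc.png',b)
for n,im,pts,zs in(('top',t,[(226,182),(226,245),(265,237),(270,276),(330,255),(306,203)],0),):
  for th in (140,):
    bg=np.median(im[220:320,200:350].reshape(-1,3),0);print(bg)
    d=np.abs(im.astype(int)-bg).max(2)
    m=(d>25).astype(np.uint8)
    cs,_=cv2.findContours(m,cv2.RETR_EXTERNAL,cv2.CHAIN_APPROX_NONE)
    for c in cs:
      if 60<cv2.contourArea(c)<3000:
        (x,y),(w,h),an=cv2.minAreaRect(c)
        if 195<x<345 and 150<y<310: print(round(x,1),round(y,1),round(w,1),round(h,1),round(an), onz('top',x,y,0).round(3), cv2.contourArea(c))
print(proj('top',[.6,0,0])-proj('top',[.5,0,0]))
E
```

```text
[132. 132. 135.]
303.5 291.5 19.0 19.0 90 [ 0.327 -0.304  0.   ] 290.5
306.0 202.5 15.0 16.0 90 [ 0.51  -0.313  0.   ] 189.0
225.6 181.8 40.3 41.6 80 [ 0.558 -0.144  0.   ] 1577.5
[  1.41356328 -46.11817219]
```

View pics/tc.png

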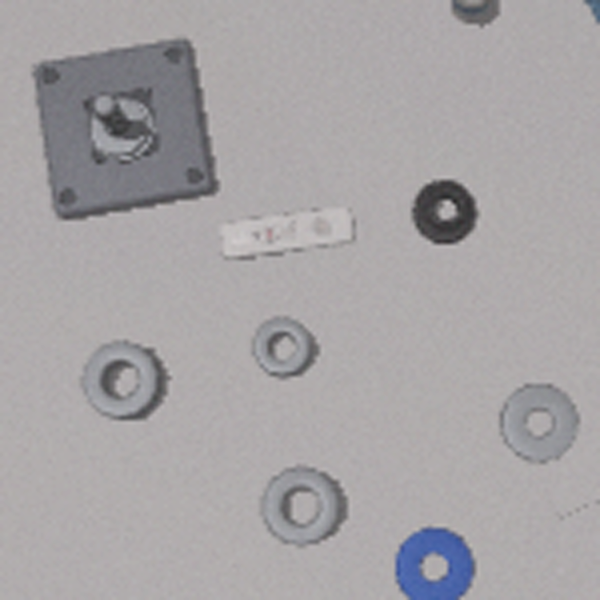

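View pics/sc.png

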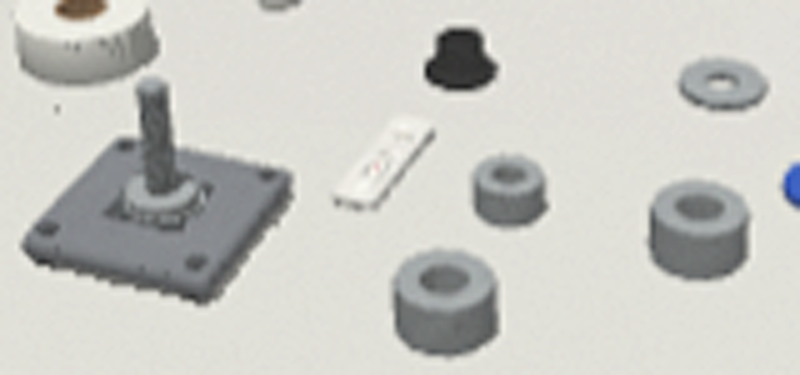

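Crops: only the ring at top (265.6,236.6) is ~30 mm; the two others are ~40 mm. Bolt tip is at about top crop (104,104) and side crop (152,86). Now I'll refine the centres.

```bash
cat > m.py <<'E'
from h import *
t=cv2.imread('pics/top0.png')
def fit(x0,y0,r0,sgn=0,im=t,N=72):
    # subpixel radial edge: strongest gradient near r0, ellipse fit with outlier drop
    g=cv2.GaussianBlur(im,(0,0),0.6).astype(np.float32)
    rs=np.arange(r0-2,r0+2.01,.1)
    P=[]
    for a in np.linspace(0,2*np.pi,N,endpoint=False):
        X=(x0+rs*np.cos(a)).astype(np.float32)[None];Y=(y0+rs*np.sin(a)).astype(np.float32)[None]
        v=cv2.remap(g,X,Y,cv2.INTER_LINEAR)[0].mean(1)
        d=np.gradient(v); i=np.argmax(np.abs(d) if sgn==0 else sgn*d)
        P.append([X[0,i],Y[0,i]])
    P=np.array(P)
    for _ in range(4):
        A=np.c_[2*P,np.ones(len(P))];s=np.linalg.lstsq(A,(P**2).sum(1),rcond=None)[0]
        r=np.sqrt(s[2]+s[0]**2+s[1]**2);e=np.abs(np.hypot(*(P-s[:2]).T)-r);P=P[e<max(.35,np.quantile(e,.85))]
    return s[0],s[1],r,len(P)
E
python3 - <<'E'
from m import *
c=lambda x,y:((x+.5)/4-.5+195,(y+.5)/4-.5+150)
px=lambda z:443.4/(.917-z)/1
for n,(x,y),R,rb,z in(('spacer',c(284,346),15,7,.018),('washer',c(540,422),20,7,.006),('bush flange',c(445,211),17,7,.005),('blue',c(435,567),20,7,.006)):
    for nm,r,zz,sg in(('outer',R,z,0),('bore',rb,z if n!='bush flange' else .02,0)):
        f=fit(x,y,r*.001*470,sg); print(n,nm,np.round(f,2),(f[2]/.470).round(1),onz('top',f[0],f[1],zz).round(4))
x,y=c(104,104); f=fit(x,y,4.5e-3*500); print('bolt',f,onz('top',f[0],f[1],.072))
x,y=c(124,127); f=fit(x,y,7.5); print('seat',f,onz('top',f[0],f[1],.022))
# base
print('tip hand',onz('top',*c(104,104),.072))
# triangulate bolt tip
o1,d1=ray('top',*c(104,104));u=((152+.5)/5-.5+210,(86+.5)/5-.5+215)
o2,d2=ray('side',*u);A=np.c_[d1,-d2];k=np.linalg.lstsq(A,o2-o1,rcond=None)[0];print('tri',o1+d1*k[0],o2+d2*k[1])
for cx,cy in((447,275),(720,82),(508,172)): print('sideguess',onz('side',(cx+.5)/5-.5+210,(cy+.5)/5-.5+215,.018 if cx!=720 else .006))
from scipy.spatial.transform import Rotation as R
s=ctrl.get_state();print(R.from_rotvec(s['tool_rot']).as_matrix().round(4))
print(proj('side',[.4415,-.2294,.018]))
a=cv2.minAreaRect(np.argwhere(np.zeros((2,2))==0).astype(np.float32))
E
```

```text
spacer outer [267.11 236.55   6.83  36.  ] 14.5 [ 0.438  -0.2316  0.018 ]
spacer bore [267.3  236.79   3.65  41.  ] 7.8 [ 0.4375 -0.232   0.018 ]
washer outer [329.26 255.25   9.99  61.  ] 21.3 [ 0.3988 -0.3577  0.006 ]
washer bore [329.38 255.29   2.84  65.  ] 6.0 [ 0.3987 -0.358   0.006 ]
bush flange outer [305.67 202.67   8.05  58.  ] 17.1 [ 0.5089 -0.3124  0.005 ]
bush flange bore [306.36 202.01   2.27  57.  ] 4.8 [ 0.5076 -0.3131  0.02  ]
blue outer [303.15 291.43  10.01  59.  ] 21.3 [ 0.327  -0.3027  0.006 ]
blue bore [303.28 291.34   3.12  61.  ] 6.6 [ 0.3272 -0.303   0.006 ]
bolt (np.float64(220.56710999494683), np.float64(175.63568058047173), np.float64(2.0867407348880245), 57) [ 0.5536822  -0.14376537  0.072     ]
seat (np.float64(225.49838307810612), np.float64(182.02221393155983), np.float64(7.555496630136483), 36) [ 0.55221305 -0.14681056  0.022     ]
tip hand [ 0.5537016  -0.14387887  0.072     ]
tri [ 0.55393773 -0.14373939  0.07103981] [ 0.55212392 -0.14476722  0.07044445]
sideguess [ 0.4248848  -0.15505891  0.018     ]
sideguess [ 0.39701497 -0.35652934  0.006     ]
sideguess [ 0.43788744 -0.22905097  0.018     ]
[[-9.575e-01  2.886e-01 -4.000e-04]
 [ 2.886e-01  9.575e-01 -1.600e-03]
 [-1.000e-04 -1.700e-03 -1.000e+00]]
[309.73168283 248.44610153]
```

>>> step_arm([
  {"travel": [-0.421, -0.314, 0], "turn": [0, 0, -16.8]},
  {"travel": [-0.421, -0.314, 0], "turn": [0, 0, -16.8]},
  {"travel": [-0.421, -0.314, 0], "turn": [0, 0, -16.8]},
  {"travel": [-0.421, -0.314, 0], "turn": [0, 0, -16.8]},
  {"travel": [-0.421, -0.314, 0], "turn": [0, 0, -16.8]},
], gripper=0.6)

```text
time: 0.6
position: [0.3372, 0.4193, 0.2362]
tool_rot: [0.001, -3.141, 0.0]
ft_force: [0.9, 0.4, 0.3]
grip_width: 0.653
grip_force: 0.0
```

>>> step_arm([
  {"travel": [-0.03, -0.04, 0]},
  {"travel": [-0.06, -0.08, 0]},
  {"travel": [-0.09, -0.12, 0]},
  {"travel": [-0.12, -0.16, 0]},
  {"travel": [-0.15, -0.2, 0]},
])

```text
$.commands[0]: bad value
```

>>> step_arm([
  {"travel": [0, -0.05, 0]},
  {"travel": [0, -0.1, 0]},
  {"travel": [0, -0.15, 0.02]},
  {"travel": [0, -0.2, 0.04]},
  {"travel": [0, -0.24, 0.06]},
])

```text
$.commands[0]: bad value
```

>>> step_arm([
  {"travel": [-0.03, -0.04, 0], "turn": [0, 0, 0]},
  {"travel": [-0.06, -0.08, 0], "turn": [0, 0, 0]},
  {"travel": [-0.09, -0.12, 0], "turn": [0, 0, 0]},
  {"travel": [-0.12, -0.16, 0], "turn": [0, 0, 0]},
  {"travel": [-0.15, -0.2, 0], "turn": [0, 0, 0]},
])

```text
time: 1.1
position: [0.4871, 0.2196, 0.2364]
tool_rot: [0.001, -3.142, -0.0]
ft_force: [1.5, 1.5, -0.7]
grip_width: 0.6
grip_force: 0.0
```

>>> step_arm([
  {"travel": [0, -0.05, 0], "turn": [0, 0, 0]},
  {"travel": [0, -0.1, 0], "turn": [0, 0, 0]},
  {"travel": [0, -0.15, 0.02], "turn": [0, 0, 0]},
  {"travel": [0, -0.2, 0.04], "turn": [0, 0, 0]},
  {"travel": [0, -0.24, 0.06], "turn": [0, 0, 0]},
])

```text
time: 1.6
position: [0.4864, -0.0184, 0.1773]
tool_rot: [-0.0, 3.14, 0.001]
ft_force: [1.3, -0.1, 0.2]
grip_width: 0.601
grip_force: 0.0
```

>>> step_arm([
  {"travel": [0.012, -0.05, 0.02], "turn": [0, 0, 0]},
  {"travel": [0.024, -0.1, 0.04], "turn": [0, 0, 0]},
  {"travel": [0.036, -0.145, 0.06], "turn": [0, 0, 0]},
  {"travel": [0.046, -0.19, 0.08], "turn": [0, 0, 0]},
  {"travel": [0.048, -0.211, 0.1], "turn": [0, 0, 0]},
])

```text
time: 2.1
position: [0.4375, -0.2306, 0.0775]
tool_rot: [0.004, 3.14, -0.001]
ft_force: [-0.1, 0.1, -0.1]
grip_width: 0.593
grip_force: 0.0
```

```bash
python3 - <<'E'
from h import *
print(ctrl.get_state()['position'],ctrl.get_state()['ft_force'])
s=snap('side','s1');t=snap('top','t1')
a=cv2.resize(s[190:290,230:380],None,fx=4,fy=4,interpolation=cv2.INTER_CUBIC)
cv2.imwrite('pics/s1c.png',a)
E
```

```text
[ 0.43746929 -0.23061504  0.07745266] [-0.13975705  0.06734874 -0.08627901]
```

View pics/s1c.png

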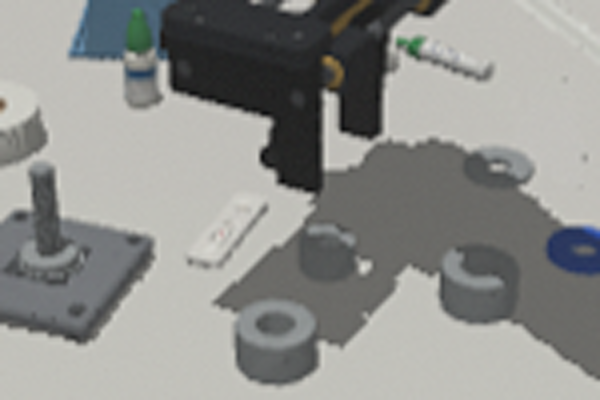

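The fingers straddle the spacer (crop 328,250). Descending and gripping.

>>> step_arm([
  {"travel": [0, 0.001, 0.03], "turn": [0, 0, 0]},
  {"travel": [0, 0.001, 0.05], "turn": [0, 0, 0]},
  {"travel": [0, 0.001, 0.061], "turn": [0, 0, 0]},
  {"travel": [0, 0.001, 0.061], "turn": [0, 0, 0]},
])

```text
time: 2.6
position: [0.4386, -0.2256, 0.016]
tool_rot: [0.002, -3.14, -0.001]
ft_force: [0.4, -0.8, 0.5]
grip_width: 0.597
grip_force: 0.0
```

>>> step_arm([
  {"travel": [0, 0, 0], "turn": [0, 0, 0]},
  {"travel": [0, 0, 0], "turn": [0, 0, 0]},
  {"travel": [0, 0, 0], "turn": [0, 0, 0]},
  {"travel": [0, 0, 0], "turn": [0, 0, 0]},
], gripper=0, force=20)

```text
time: 3.0
position: [0.4391, -0.2264, 0.0171]
tool_rot: [-0.001, 3.14, 0.0]
ft_force: [-0.1, 1.5, 1.9]
grip_width: 0.335
grip_force: 20.0
```

>>> step_arm([
  {"travel": [0, 0, -0.045], "turn": [0, 0, 0]},
  {"travel": [0, 0, -0.085], "turn": [0, 0, 0]},
  {"travel": [-0.038, 0.027, -0.085], "turn": [0, 0, 0]},
  {"travel": [-0.076, 0.054, -0.085], "turn": [0, 0, 0]},
  {"travel": [-0.115, 0.082, -0.085], "turn": [0, 0, 0]},
])

```text
time: 3.5
position: [0.5551, -0.1434, 0.1027]
tool_rot: [0.001, 3.139, 0.001]
ft_force: [0.5, -1.3, 0.2]
grip_width: 0.336
grip_force: 20.0
```

>>> step_arm([
  {"travel": [0, 0, 0], "turn": [0, 0, 0]},
  {"travel": [0, 0, 0], "turn": [0, 0, 0]},
])

```text
time: 3.7
position: [0.554, -0.1433, 0.1012]
tool_rot: [0.005, -3.141, 0.001]
ft_force: [-1.3, -0.8, -1.0]
grip_width: 0.334
grip_force: 20.0
```

```bash
python3 - <<'E'
from h import *
s=snap('side','s2')
for i in range(4):
    st=ctrl.get_state();print(st['position'].round(4),st['ft_force'].round(2),st['tool_rot'].round(4)); 
    if i<3: ctrl.get_image('side')
a=cv2.resize(s[180:280,195:295],None,fx=6,fy=6,interpolation=cv2.INTER_CUBIC)
cv2.imwrite('pics/s2c.png',cv2.convertScaleAbs(a,alpha=1.3))
E
```

```text
[ 0.553  -0.1446  0.1013] [ 0.53 -0.46 -1.05] [ 1.1000e-03 -3.1404e+00  1.0000e-03]
[ 0.5526 -0.1454  0.1014] [ 0.21  0.08 -0.3 ] [-1.4000e-03 -3.1406e+00  6.0000e-04]
[ 0.5525 -0.1457  0.1015] [ 0.71 -0.24 -0.32] [-2.800e-03 -3.141e+00  2.000e-04]
[ 0.5525 -0.1457  0.1016] [ 0.84 -0.56  0.11] [-3.1000e-03 -3.1413e+00 -1.0000e-04]
```

View pics/s2c.png

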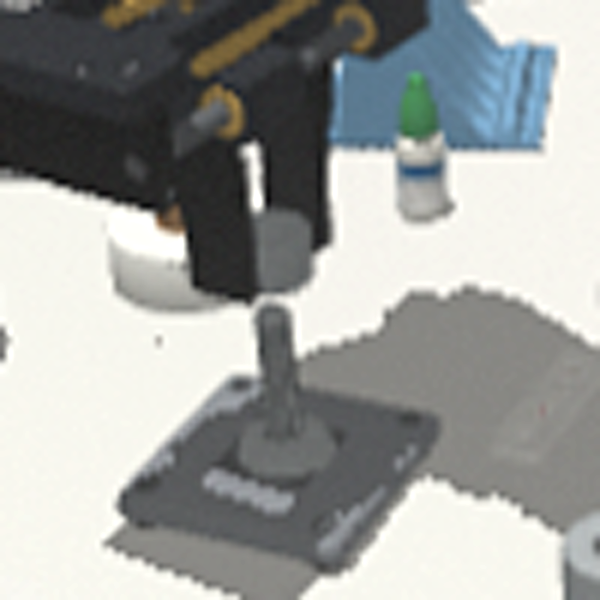

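```bash
python3 - <<'E'
from h import *
c=lambda p:(p-[195,180]+.5)*6-.5
B=np.array([.5535,-.144,.072]);print('tip',c(proj('side',B)),'foot',c(proj('side',B-[0,0,.05])))
h=np.array([.45353,-.7474,0]);h/=np.linalg.norm(h);l=np.array([-h[1],h[0],0])
for z in (.0835,.0848,.086):
  S=np.array([B[0],B[1],z]); print(z,'near bottom',c(proj('side',S-h*.015)),'right',c(proj('side',S-l*.015+[0,0,.009])),'left',c(proj('side',S+l*.015+[0,0,.009])))
print('top near/far',c(proj('side',S+[0,0,.018]+h*.015)))
s=cv2.imread('pics/s2.png').astype(int).mean(2)
b=cv2.resize(s[180:280,195:295].astype(np.float32),None,fx=6,fy=6,interpolation=cv2.INTER_CUBIC)
print('col285 y280..310',b[276:306:2,285].astype(int)); print('row250 x',b[250,296:330:2].astype(int)); print('bolt row 330',b[330,245:305:3].astype(int),'col272',b[292:330:2,272].astype(int),'row 440 seat',b[450,225:350:5].astype(int))
E
```

```text
tip [267.35781876 309.24328146] foot [278.89690619 436.06109081]
0.0835 near bottom [260.00992927 302.62085274] right [308.70559316 254.04173488] left [216.19900013 255.92756849]
0.0848 near bottom [259.6881688  299.13375576] right [308.4267463  250.55355608] left [215.84660894 252.44212136]
0.086 near bottom [259.39073928 295.90988109] right [308.16898953 247.32875413] left [215.52087402 249.21984806]
top near/far [264.22956405 201.67824748]
col285 y280..310 [ 80  79  78  77  77  76  73  80 103 129 155 173 179 175 163]
row250 x [ 80  79  79  79  77  77  75  68  60  60  72  90 114 140 158 173 184]
bolt row 330 [190 188 173 148 103  67  58  71  72  70  68  67  60  58  68  93 144 190
 203 189] col272 [ 93 117 138 147 144 132 114  95  78  72  77  84  86  87  86  83  79  74
  71] row 440 seat [64 56 59 76 86 84 83 83 83 84 84 83 84 83 83 84 84 82 83 82 83 84 76 67
 70]
```

>>> step_arm([
  {"travel": [0, 0, 0.005], "turn": [0, 0, 0]},
  {"travel": [0, 0, 0.01], "turn": [0, 0, 0]},
  {"travel": [0, 0, 0.01], "turn": [0, 0, 0]},
])

```text
time: 4.2
position: [0.5527, -0.1444, 0.0907]
tool_rot: [-0.0, -3.14, -0.001]
ft_force: [-0.8, 0.5, -0.9]
grip_width: 0.333
grip_force: 20.0
```

>>> step_arm([
  {"travel": [0, 0, 0.001], "turn": [0, 0, 0]},
  {"travel": [0, 0, 0.002], "turn": [0, 0, 0]},
])

```text
time: 4.4
position: [0.5537, -0.1444, 0.0896]
tool_rot: [-0.001, 3.141, 0.0]
ft_force: [-0.6, 0.2, -0.4]
grip_width: 0.337
grip_force: 20.0
```

>>> step_arm([
  {"travel": [0, 0, 0.0005], "turn": [0, 0, 0]},
  {"travel": [0, 0, 0.001], "turn": [0, 0, 0]},
])

```text
time: 4.6
position: [0.5537, -0.1444, 0.0886]
tool_rot: [-0.001, 3.141, -0.0]
ft_force: [-1.7, -0.5, -0.3]
grip_width: 0.333
grip_force: 20.0
```

>>> step_arm([
  {"travel": [0, 0, 0.0005], "turn": [0, 0, 0]},
  {"travel": [0, 0, 0.001], "turn": [0, 0, 0]},
])

```text
time: 4.8
position: [0.5537, -0.1444, 0.0876]
tool_rot: [-0.001, 3.141, 0.0]
ft_force: [0.2, -1.4, 0.3]
grip_width: 0.335
grip_force: 20.0
```

>>> step_arm([
  {"travel": [0, 0, 0.0005], "turn": [0, 0, 0]},
  {"travel": [0, 0, 0.001], "turn": [0, 0, 0]},
])

```text
time: 5.0
position: [0.5537, -0.1443, 0.0866]
tool_rot: [-0.001, 3.142, 0.0]
ft_force: [0.3, -0.2, -0.2]
grip_width: 0.335
grip_force: 20.0
```

>>> step_arm([
  {"travel": [0, 0, 0.0005], "turn": [0, 0, 0]},
  {"travel": [0, 0, 0.001], "turn": [0, 0, 0]},
])

```text
time: 5.2
position: [0.5537, -0.1442, 0.0856]
tool_rot: [-0.001, 3.141, 0.0]
ft_force: [0.5, 0.3, -0.5]
grip_width: 0.335
grip_force: 20.0
```

>>> step_arm([
  {"travel": [0, 0, 0.0005], "turn": [0, 0, 0]},
  {"travel": [0, 0, 0.001], "turn": [0, 0, 0]},
])

```text
time: 5.4
position: [0.5537, -0.1443, 0.0846]
tool_rot: [-0.001, 3.141, 0.0]
ft_force: [-1.1, 0.8, -0.4]
grip_width: 0.332
grip_force: 20.0
```

>>> step_arm([
  {"travel": [0, 0, 0.0005], "turn": [0, 0, 0]},
  {"travel": [0, 0, 0.001], "turn": [0, 0, 0]},
])

```text
time: 5.6
position: [0.5536, -0.1443, 0.0836]
tool_rot: [-0.001, 3.142, 0.0]
ft_force: [0.4, 0.4, -0.9]
grip_width: 0.331
grip_force: 20.0
```

>>> step_arm([
  {"travel": [0, 0, 0.0005], "turn": [0, 0, 0]},
  {"travel": [0, 0, 0.001], "turn": [0, 0, 0]},
])

```text
time: 5.8
position: [0.5537, -0.1443, 0.0826]
tool_rot: [-0.001, 3.141, 0.0]
ft_force: [-0.2, 0.7, -0.6]
grip_width: 0.336
grip_force: 20.0
```

>>> step_arm([
  {"travel": [0, 0, 0.003], "turn": [0, 0, 0]},
  {"travel": [0, 0, 0.006], "turn": [0, 0, 0]},
  {"travel": [0, 0, 0.009], "turn": [0, 0, 0]},
])

```text
time: 6.1
position: [0.5536, -0.1442, 0.0732]
tool_rot: [0.001, -3.141, -0.0]
ft_force: [0.4, -0.3, -0.9]
grip_width: 0.332
grip_force: 20.0
```

>>> step_arm([
  {"travel": [0, 0, 0.004], "turn": [0, 0, 0]},
  {"travel": [0, 0, 0.008], "turn": [0, 0, 0]},
  {"travel": [0, 0, 0.012], "turn": [0, 0, 0]},
  {"travel": [0, 0, 0.016], "turn": [0, 0, 0]},
])

```text
time: 6.5
position: [0.5536, -0.1443, 0.0572]
tool_rot: [0.001, -3.141, -0.0]
ft_force: [-0.3, 0.6, -0.6]
grip_width: 0.331
grip_force: 20.0
```

>>> step_arm([
  {"travel": [0, 0, 0.004], "turn": [0, 0, 0]},
  {"travel": [0, 0, 0.008], "turn": [0, 0, 0]},
  {"travel": [0, 0, 0.012], "turn": [0, 0, 0]},
  {"travel": [0, 0, 0.015], "turn": [0, 0, 0]},
  {"travel": [0, 0, 0.015], "turn": [0, 0, 0]},
])

```text
time: 7.0
position: [0.5535, -0.1442, 0.0421]
tool_rot: [0.001, -3.141, -0.0]
ft_force: [-0.3, 0.4, -1.2]
grip_width: 0.331
grip_force: 20.0
```

>>> step_arm([
  {"travel": [0.0005, 0, 0], "turn": [0, 0, 0]},
  {"travel": [0.001, 0, 0], "turn": [0, 0, 0]},
  {"travel": [0.001, 0, 0], "turn": [0, 0, 0]},
])

```text
time: 7.3
position: [0.5532, -0.1441, 0.0429]
tool_rot: [-0.001, 3.14, 0.0]
ft_force: [2.5, 1.1, -1.6]
grip_width: 0.331
grip_force: 20.0
```

>>> step_arm([
  {"travel": [-0.001, 0, 0], "turn": [0, 0, 0]},
  {"travel": [-0.002, 0, 0], "turn": [0, 0, 0]},
  {"travel": [-0.002, 0, 0], "turn": [0, 0, 0]},
])

```text
time: 7.6
position: [0.5542, -0.1444, 0.0425]
tool_rot: [0.001, -3.141, -0.0]
ft_force: [-0.2, 0.8, 0.0]
grip_width: 0.337
grip_force: 20.0
```

>>> step_arm([
  {"travel": [0.001, 0.0005, 0], "turn": [0, 0, 0]},
  {"travel": [0.001, 0.001, 0], "turn": [0, 0, 0]},
  {"travel": [0.001, 0.001, 0], "turn": [0, 0, 0]},
])

```text
time: 7.9
position: [0.5535, -0.1437, 0.0427]
tool_rot: [-0.0, 3.142, -0.0]
ft_force: [-0.8, 0.4, 0.2]
grip_width: 0.332
grip_force: 20.0
```

>>> step_arm([
  {"travel": [0, -0.001, 0], "turn": [0, 0, 0]},
  {"travel": [0, -0.002, 0], "turn": [0, 0, 0]},
  {"travel": [0, -0.002, 0], "turn": [0, 0, 0]},
])

```text
time: 8.2
position: [0.5536, -0.1444, 0.0426]
tool_rot: [0.001, -3.141, -0.002]
ft_force: [-0.5, 2.8, 1.1]
grip_width: 0.334
grip_force: 20.0
```

>>> step_arm([
  {"travel": [-0.0003, 0.0013, 0], "turn": [0, 0, 0]},
  {"travel": [-0.0003, 0.0013, 0.001], "turn": [0, 0, 0]},
  {"travel": [-0.0003, 0.0013, 0.002], "turn": [0, 0, 0]},
  {"travel": [-0.0003, 0.0013, 0.003], "turn": [0, 0, 0]},
  {"travel": [-0.0003, 0.0013, 0.003], "turn": [0, 0, 0]},
])

```text
time: 8.7
position: [0.5539, -0.1442, 0.0394]
tool_rot: [-0.001, 3.142, -0.0]
ft_force: [0.1, 0.9, -1.4]
grip_width: 0.33
grip_force: 20.0
```

>>> step_arm([
  {"travel": [0, 0, 0.0005], "turn": [0, 0, 0]},
  {"travel": [0, 0, 0.001], "turn": [0, 0, 0]},
  {"travel": [0, 0, 0.001], "turn": [0, 0, 0]},
])

```text
time: 9.0
position: [0.554, -0.1443, 0.039]
tool_rot: [-0.0, 3.141, 0.0]
ft_force: [-1.0, 0.7, 4.0]
grip_width: 0.335
grip_force: 20.0
```

>>> step_arm([
  {"travel": [0, 0, 0.0005], "turn": [0, 0, 0]},
  {"travel": [0, 0, 0.001], "turn": [0, 0, 0]},
  {"travel": [0, 0, 0.001], "turn": [0, 0, 0]},
])

```text
time: 9.3
position: [0.5541, -0.1443, 0.0389]
tool_rot: [-0.0, 3.141, 0.001]
ft_force: [-3.5, 1.0, 10.3]
grip_width: 0.338
grip_force: 20.0
```

>>> step_arm([
  {"travel": [0, 0, -0.001], "turn": [0, 0, 0]},
  {"travel": [0, 0, -0.001], "turn": [0, 0, 0]},
  {"travel": [0, 0, -0.001], "turn": [0, 0, 0]},
  {"travel": [0, 0, -0.001], "turn": [0, 0, 0]},
], gripper=0.65)

```text
time: 9.7
position: [0.5537, -0.1441, 0.0383]
tool_rot: [0.001, -3.141, 0.0]
ft_force: [1.2, -0.1, -0.0]
grip_width: 0.603
grip_force: 0.0
```

>>> step_arm([
  {"travel": [0, 0, -0.03], "turn": [0, 0, 0]},
  {"travel": [0, 0, -0.075], "turn": [0, 0, 0]},
  {"travel": [0, 0, -0.11], "turn": [0, 0, 0]},
  {"travel": [0.03, -0.04, -0.11], "turn": [0, 0, 0]},
  {"travel": [0.06, -0.08, -0.11], "turn": [0, 0, 0]},
])

```text
time: 10.2
position: [0.4949, -0.2242, 0.1499]
tool_rot: [-0.008, 3.139, -0.001]
ft_force: [0.5, -1.2, 0.3]
grip_width: 0.646
grip_force: 0.0
```

>>> step_arm([
  {"travel": [0.03, -0.04, 0], "turn": [0, 0, 0]},
  {"travel": [0.06, -0.08, 0.02], "turn": [0, 0, 0]},
  {"travel": [0.085, -0.115, 0.04], "turn": [0, 0, 0]},
  {"travel": [0.095, -0.134, 0.07], "turn": [0, 0, 0]},
  {"travel": [0.095, -0.134, 0.07], "turn": [0, 0, 0]},
])

```text
time: 10.7
position: [0.3937, -0.3599, 0.0753]
tool_rot: [-0.01, -3.135, -0.002]
ft_force: [-0.1, -0.9, 0.1]
grip_width: 0.648
grip_force: 0.0
```

```bash
python3 - <<'E'
from h import *
s=snap('side','s3')
for i in range(3): ctrl.get_image('top');print(ctrl.get_state()['position'].round(4))
a=cv2.resize(s[180:300,205:405],None,fx=4,fy=4,interpolation=cv2.INTER_CUBIC)
cv2.imwrite('pics/s3c.png',cv2.convertScaleAbs(a,alpha=1.3))
E
```

```text
[ 0.3986 -0.3579  0.0781]
[ 0.3999 -0.3575  0.0789]
[ 0.4007 -0.3573  0.0794]
```

View pics/s3c.png

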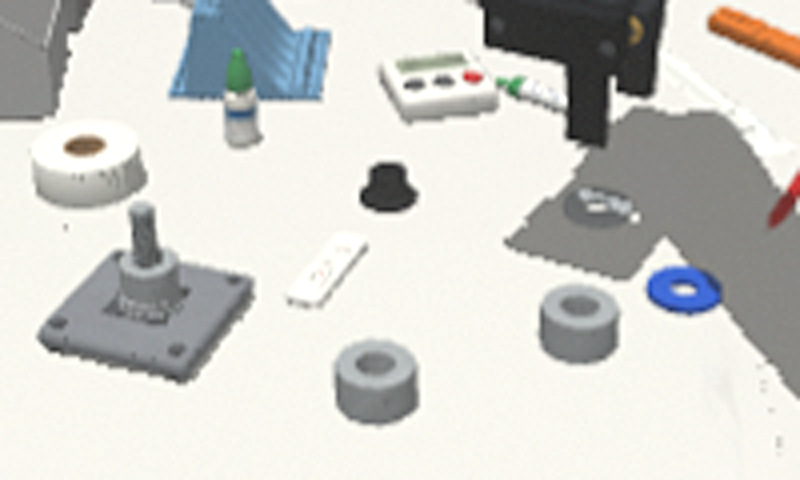

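>>> step_arm([
  {"travel": [0, 0, 0.03], "turn": [0, 0, 0]},
  {"travel": [0, 0, 0.05], "turn": [0, 0, 0]},
  {"travel": [0, 0, 0.063], "turn": [0, 0, 0]},
  {"travel": [0, 0, 0.063], "turn": [0, 0, 0]},
])

```text
time: 11.3
position: [0.4004, -0.3573, 0.0156]
tool_rot: [-0.004, 3.141, 0.0]
ft_force: [0.4, 0.6, -0.1]
grip_width: 0.648
grip_force: 0.0
```

>>> step_arm([
  {"travel": [0, 0, 0], "turn": [0, 0, 0]},
  {"travel": [0, 0, 0], "turn": [0, 0, 0]},
  {"travel": [0, 0, 0], "turn": [0, 0, 0]},
  {"travel": [0, 0, 0], "turn": [0, 0, 0]},
], gripper=0, force=20)

```text
time: 11.7
position: [0.3996, -0.3581, 0.0162]
tool_rot: [-0.001, 3.14, -0.0]
ft_force: [0.5, 1.1, 2.4]
grip_width: 0.442
grip_force: 20.0
```

>>> step_arm([
  {"travel": [0, 0, -0.045], "turn": [0, 0, 0]},
  {"travel": [0, 0, -0.085], "turn": [0, 0, 0]},
  {"travel": [-0.026, 0.036, -0.085], "turn": [0, 0, 0]},
  {"travel": [-0.052, 0.072, -0.085], "turn": [0, 0, 0]},
  {"travel": [-0.078, 0.108, -0.085], "turn": [0, 0, 0]},
])

```text
time: 12.2
position: [0.4779, -0.249, 0.1013]
tool_rot: [0.001, 3.14, 0.0]
ft_force: [0.1, -0.8, -0.6]
grip_width: 0.443
grip_force: 20.0
```

>>> step_arm([
  {"travel": [-0.026, 0.036, 0], "turn": [0, 0, 0]},
  {"travel": [-0.052, 0.072, 0], "turn": [0, 0, 0]},
  {"travel": [-0.0767, 0.106, 0], "turn": [0, 0, 0]},
  {"travel": [-0.0767, 0.106, 0], "turn": [0, 0, 0]},
  {"travel": [-0.0767, 0.106, 0], "turn": [0, 0, 0]},
])

```text
time: 12.7
position: [0.5539, -0.143, 0.1004]
tool_rot: [0.005, -3.141, 0.001]
ft_force: [-1.5, -0.0, -1.5]
grip_width: 0.44
grip_force: 20.0
```

>>> step_arm([
  {"travel": [0, 0, 0.005], "turn": [0, 0, 0]},
  {"travel": [0, 0, 0.01], "turn": [0, 0, 0]},
  {"travel": [0, 0, 0.01], "turn": [0, 0, 0]},
  {"travel": [0, 0, 0.01], "turn": [0, 0, 0]},
])

```text
time: 13.1
position: [0.553, -0.1449, 0.0904]
tool_rot: [-0.002, -3.141, -0.0]
ft_force: [-0.4, -0.4, 0.1]
grip_width: 0.442
grip_force: 20.0
```

>>> step_arm([
  {"travel": [0, 0, 0.001], "turn": [0, 0, 0]},
  {"travel": [0, 0, 0.002], "turn": [0, 0, 0]},
])

```text
time: 13.3
position: [0.5537, -0.1442, 0.0887]
tool_rot: [-0.0, 3.141, 0.0]
ft_force: [0.2, 0.2, -0.4]
grip_width: 0.442
grip_force: 20.0
```

>>> step_arm([
  {"travel": [0, 0, 0.0005], "turn": [0, 0, 0]},
  {"travel": [0, 0, 0.001], "turn": [0, 0, 0]},
])

```text
time: 13.5
position: [0.5537, -0.144, 0.0876]
tool_rot: [-0.001, 3.141, 0.0]
ft_force: [-0.7, 0.9, -0.7]
grip_width: 0.442
grip_force: 20.0
```

>>> step_arm([
  {"travel": [0, 0, 0.0005], "turn": [0, 0, 0]},
  {"travel": [0, 0, 0.001], "turn": [0, 0, 0]},
])

```text
time: 13.7
position: [0.5536, -0.144, 0.0866]
tool_rot: [-0.001, 3.142, 0.0]
ft_force: [0.1, -0.8, -0.5]
grip_width: 0.442
grip_force: 20.0
```

>>> step_arm([
  {"travel": [0, 0, 0.0005], "turn": [0, 0, 0]},
  {"travel": [0, 0, 0.001], "turn": [0, 0, 0]},
])

```text
time: 13.9
position: [0.5537, -0.1439, 0.0856]
tool_rot: [-0.001, 3.141, 0.0]
ft_force: [-0.6, -0.5, -1.2]
grip_width: 0.442
grip_force: 20.0
```

>>> step_arm([
  {"travel": [0, 0, 0.0005], "turn": [0, 0, 0]},
  {"travel": [0, 0, 0.001], "turn": [0, 0, 0]},
])

```text
time: 14.1
position: [0.5537, -0.144, 0.0846]
tool_rot: [-0.001, 3.141, 0.0]
ft_force: [-0.3, 0.8, 0.2]
grip_width: 0.445
grip_force: 20.0
```

>>> step_arm([
  {"travel": [0, 0, 0.0005], "turn": [0, 0, 0]},
  {"travel": [0, 0, 0.001], "turn": [0, 0, 0]},
])

```text
time: 14.3
position: [0.5537, -0.144, 0.0836]
tool_rot: [-0.001, 3.141, 0.0]
ft_force: [0.5, 0.6, -0.6]
grip_width: 0.441
grip_force: 20.0
```

>>> step_arm([
  {"travel": [0, 0, 0.001], "turn": [0, 0, 0]},
  {"travel": [0, 0, 0.002], "turn": [0, 0, 0]},
  {"travel": [0, 0, 0.003], "turn": [0, 0, 0]},
])

```text
time: 14.6
position: [0.5537, -0.144, 0.0805]
tool_rot: [-0.001, 3.141, 0.0]
ft_force: [0.9, 0.5, 0.4]
grip_width: 0.443
grip_force: 20.0
```

>>> step_arm([
  {"travel": [0, 0, 0.003], "turn": [0, 0, 0]},
  {"travel": [0, 0, 0.006], "turn": [0, 0, 0]},
  {"travel": [0, 0, 0.009], "turn": [0, 0, 0]},
  {"travel": [0, 0, 0.012], "turn": [0, 0, 0]},
  {"travel": [0, 0, 0.015], "turn": [0, 0, 0]},
])

```text
time: 15.1
position: [0.5537, -0.1439, 0.0653]
tool_rot: [-0.001, 3.141, 0.0]
ft_force: [1.3, 0.0, -0.1]
grip_width: 0.44
grip_force: 20.0
```

>>> step_arm([
  {"travel": [0, 0, 0.003], "turn": [0, 0, 0]},
  {"travel": [0, 0, 0.006], "turn": [0, 0, 0]},
  {"travel": [0, 0, 0.007], "turn": [0, 0, 0]},
  {"travel": [0, 0, 0.007], "turn": [0, 0, 0]},
])

```text
time: 15.5
position: [0.5536, -0.1439, 0.0584]
tool_rot: [0.001, -3.142, -0.0]
ft_force: [1.0, 0.5, -0.8]
grip_width: 0.443
grip_force: 20.0
```

>>> step_arm([
  {"travel": [0, 0, 0.001], "turn": [0, 0, 0]},
  {"travel": [0, 0, 0.002], "turn": [0, 0, 0]},
  {"travel": [0, 0, 0.002], "turn": [0, 0, 0]},
])

```text
time: 15.8
position: [0.5537, -0.144, 0.0566]
tool_rot: [-0.001, 3.141, 0.0]
ft_force: [1.4, 0.7, 0.7]
grip_width: 0.443
grip_force: 20.0
```

>>> step_arm([
  {"travel": [0, 0, 0.0005], "turn": [0, 0, 0]},
  {"travel": [0, 0, 0.001], "turn": [0, 0, 0]},
  {"travel": [0, 0, 0.001], "turn": [0, 0, 0]},
])

```text
time: 16.1
position: [0.5539, -0.1441, 0.056]
tool_rot: [-0.001, 3.141, 0.0]
ft_force: [0.5, 1.0, 4.6]
grip_width: 0.438
grip_force: 20.0
```

>>> step_arm([
  {"travel": [0, 0, 0.0005], "turn": [0, 0, 0]},
  {"travel": [0, 0, 0.001], "turn": [0, 0, 0]},
  {"travel": [0, 0, 0.001], "turn": [0, 0, 0]},
])

```text
time: 16.4
position: [0.554, -0.1441, 0.0559]
tool_rot: [-0.001, 3.141, 0.001]
ft_force: [-1.5, 2.3, 9.8]
grip_width: 0.441
grip_force: 20.0
```

>>> step_arm([
  {"travel": [0, 0, -0.001], "turn": [0, 0, 0]},
  {"travel": [0, 0, -0.001], "turn": [0, 0, 0]},
  {"travel": [0, 0, -0.001], "turn": [0, 0, 0]},
  {"travel": [0, 0, -0.001], "turn": [0, 0, 0]},
], gripper=0.6)

```text
time: 16.8
position: [0.5531, -0.1442, 0.0551]
tool_rot: [0.0, -3.141, 0.0]
ft_force: [0.3, 0.2, 0.8]
grip_width: 0.596
grip_force: 0.0
```

>>> step_arm([
  {"travel": [0, 0, -0.025], "turn": [0, 0, 0]},
  {"travel": [0, 0, -0.06], "turn": [0, 0, 0]},
  {"travel": [0, 0, -0.095], "turn": [0, 0, 0]},
  {"travel": [0.01, -0.045, -0.095], "turn": [0, 0, 0]},
  {"travel": [0.02, -0.09, -0.095], "turn": [0, 0, 0]},
], gripper=0.6)

```text
time: 17.3
position: [0.5349, -0.2336, 0.1518]
tool_rot: [-0.009, 3.139, 0.0]
ft_force: [-0.8, 0.2, -0.2]
grip_width: 0.597
grip_force: 0.0
```

>>> step_arm([
  {"travel": [0.013, -0.045, 0.01], "turn": [0, 0, 0]},
  {"travel": [0.0257, -0.079, 0.04], "turn": [0, 0, 0]},
  {"travel": [0.0257, -0.079, 0.07], "turn": [0, 0, 0]},
  {"travel": [0.0257, -0.079, 0.07], "turn": [0, 0, 0]},
], gripper=0.5)

```text
time: 17.7
position: [0.5042, -0.3126, 0.0765]
tool_rot: [-0.004, -3.134, -0.005]
ft_force: [0.3, 0.6, 0.1]
grip_width: 0.503
grip_force: 0.0
```

```bash
python3 - <<'E'
from h import *
s=snap('side','s4')
for i in range(3): ctrl.get_image('top');print(ctrl.get_state()['position'].round(4))
a=cv2.resize(s[150:290,205:375],None,fx=4,fy=4,interpolation=cv2.INTER_CUBIC)
cv2.imwrite('pics/s4c.png',cv2.convertScaleAbs(a,alpha=1.3))
E
```

```text
[ 0.5081 -0.3122  0.0804]
[ 0.5091 -0.3124  0.0815]
[ 0.5096 -0.3124  0.082 ]
```

View pics/s4c.png

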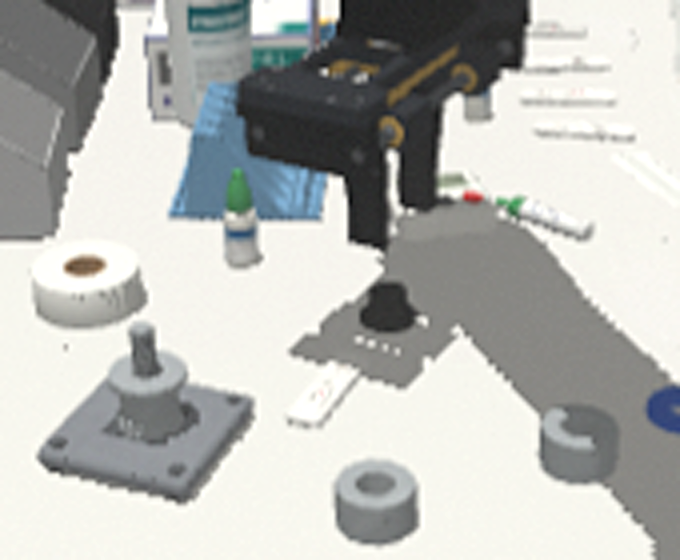

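Spacer and washer are seated (crop 148,375). The gripper is above the bushing.

>>> step_arm([
  {"travel": [0, 0, 0.03], "turn": [0, 0, 0]},
  {"travel": [0, 0, 0.05], "turn": [0, 0, 0]},
  {"travel": [0, 0, 0.0595], "turn": [0, 0, 0]},
  {"travel": [0, 0, 0.0595], "turn": [0, 0, 0]},
])

```text
time: 18.3
position: [0.5084, -0.3121, 0.021]
tool_rot: [0.003, -3.141, -0.001]
ft_force: [-0.2, -0.0, -0.8]
grip_width: 0.497
grip_force: 0.0
```

>>> step_arm([
  {"travel": [0, 0, 0], "turn": [0, 0, 0]},
  {"travel": [0, 0, 0], "turn": [0, 0, 0]},
  {"travel": [0, 0, 0], "turn": [0, 0, 0]},
  {"travel": [0, 0, 0], "turn": [0, 0, 0]},
], gripper=0, force=20)

```text
time: 18.7
position: [0.5086, -0.3132, 0.022]
tool_rot: [-0.001, 3.14, -0.0]
ft_force: [-1.0, 0.3, 2.7]
grip_width: 0.242
grip_force: 20.0
```

>>> step_arm([
  {"travel": [0, 0, -0.045], "turn": [0, 0, 0]},
  {"travel": [0, 0, -0.085], "turn": [0, 0, 0]},
  {"travel": [-0.012, 0.044, -0.085], "turn": [0, 0, 0]},
  {"travel": [-0.024, 0.088, -0.085], "turn": [0, 0, 0]},
  {"travel": [-0.036, 0.132, -0.085], "turn": [0, 0, 0]},
])

```text
time: 19.2
position: [0.5443, -0.1799, 0.1069]
tool_rot: [0.002, 3.14, 0.001]
ft_force: [0.9, 0.3, -1.4]
grip_width: 0.243
grip_force: 20.0
```

>>> step_arm([
  {"travel": [-0.0097, 0.037, 0], "turn": [0, 0, 0]},
  {"travel": [-0.0097, 0.037, 0], "turn": [0, 0, 0]},
  {"travel": [-0.0097, 0.037, 0.005], "turn": [0, 0, 0]},
  {"travel": [-0.0097, 0.037, 0.01], "turn": [0, 0, 0]},
  {"travel": [-0.0097, 0.037, 0.01], "turn": [0, 0, 0]},
])

```text
time: 19.7
position: [0.5524, -0.1457, 0.0951]
tool_rot: [-0.004, -3.14, 0.001]
ft_force: [-0.5, -1.0, -0.7]
grip_width: 0.242
grip_force: 20.0
```

>>> step_arm([
  {"travel": [0, 0, 0.001], "turn": [0, 0, 0]},
  {"travel": [0, 0, 0.002], "turn": [0, 0, 0]},
  {"travel": [0, 0, 0.002], "turn": [0, 0, 0]},
])

```text
time: 20.0
position: [0.5535, -0.1445, 0.094]
tool_rot: [-0.001, -3.142, 0.0]
ft_force: [0.2, -1.2, -1.0]
grip_width: 0.241
grip_force: 20.0
```

>>> step_arm([
  {"travel": [0, 0, 0.0005], "turn": [0, 0, 0]},
  {"travel": [0, 0, 0.001], "turn": [0, 0, 0]},
])

```text
time: 20.2
position: [0.5537, -0.1441, 0.0932]
tool_rot: [-0.001, 3.141, 0.0]
ft_force: [-0.1, 0.4, 0.3]
grip_width: 0.243
grip_force: 20.0
```

>>> step_arm([
  {"travel": [0, 0, 0.0005], "turn": [0, 0, 0]},
  {"travel": [0, 0, 0.001], "turn": [0, 0, 0]},
])

```text
time: 20.4
position: [0.5537, -0.144, 0.0921]
tool_rot: [-0.001, 3.141, 0.0]
ft_force: [-0.3, 0.4, -0.6]
grip_width: 0.248
grip_force: 20.0
```

>>> step_arm([
  {"travel": [0, 0, 0.0005], "turn": [0, 0, 0]},
  {"travel": [0, 0, 0.001], "turn": [0, 0, 0]},
])

```text
time: 20.6
position: [0.5536, -0.144, 0.0911]
tool_rot: [-0.001, 3.142, 0.0]
ft_force: [-0.6, -0.3, -1.1]
grip_width: 0.244
grip_force: 20.0
```

>>> step_arm([
  {"travel": [0, 0, 0.0005], "turn": [0, 0, 0]},
  {"travel": [0, 0, 0.001], "turn": [0, 0, 0]},
])

```text
time: 20.8
position: [0.5536, -0.144, 0.0901]
tool_rot: [-0.001, 3.142, 0.0]
ft_force: [1.2, 0.8, -0.5]
grip_width: 0.246
grip_force: 20.0
```

>>> step_arm([
  {"travel": [0, 0, 0.0005], "turn": [0, 0, 0]},
  {"travel": [0, 0, 0.001], "turn": [0, 0, 0]},
])

```text
time: 21.0
position: [0.5536, -0.144, 0.0891]
tool_rot: [-0.001, 3.142, 0.0]
ft_force: [0.4, -0.1, -0.1]
grip_width: 0.25
grip_force: 20.0
```

>>> step_arm([
  {"travel": [0, 0, 0.001], "turn": [0, 0, 0]},
  {"travel": [0, 0, 0.002], "turn": [0, 0, 0]},
  {"travel": [0, 0, 0.002], "turn": [0, 0, 0]},
])

```text
time: 21.3
position: [0.5535, -0.144, 0.0869]
tool_rot: [0.001, -3.141, -0.0]
ft_force: [-0.1, 0.3, 0.0]
grip_width: 0.239
grip_force: 20.0
```

>>> step_arm([
  {"travel": [0, 0, 0.003], "turn": [0, 0, 0]},
  {"travel": [0, 0, 0.006], "turn": [0, 0, 0]},
  {"travel": [0, 0, 0.009], "turn": [0, 0, 0]},
  {"travel": [0, 0, 0.012], "turn": [0, 0, 0]},
  {"travel": [0, 0, 0.015], "turn": [0, 0, 0]},
])

```text
time: 21.8
position: [0.5536, -0.144, 0.0718]
tool_rot: [0.001, -3.142, -0.0]
ft_force: [0.3, 0.1, -0.0]
grip_width: 0.243
grip_force: 20.0
```

>>> step_arm([
  {"travel": [0, 0, 0.001], "turn": [0, 0, 0]},
  {"travel": [0, 0, 0.002], "turn": [0, 0, 0]},
  {"travel": [0, 0, 0.0025], "turn": [0, 0, 0]},
  {"travel": [0, 0, 0.0025], "turn": [0, 0, 0]},
])

```text
time: 22.2
position: [0.5537, -0.144, 0.0696]
tool_rot: [-0.001, 3.141, 0.0]
ft_force: [-0.5, -0.3, -0.5]
grip_width: 0.243
grip_force: 20.0
```

>>> step_arm([
  {"travel": [0, 0, 0.001], "turn": [0, 0, 0]},
  {"travel": [0, 0, 0.0015], "turn": [0, 0, 0]},
  {"travel": [0, 0, 0.0015], "turn": [0, 0, 0]},
])

```text
time: 22.5
position: [0.5536, -0.144, 0.0681]
tool_rot: [-0.001, 3.142, 0.0]
ft_force: [0.2, 0.4, -1.1]
grip_width: 0.245
grip_force: 20.0
```

>>> step_arm([
  {"travel": [0, 0, 0.0005], "turn": [0, 0, 0]},
  {"travel": [0, 0, 0.001], "turn": [0, 0, 0]},
  {"travel": [0, 0, 0.001], "turn": [0, 0, 0]},
])

```text
time: 22.8
position: [0.5539, -0.1441, 0.0678]
tool_rot: [-0.001, 3.141, 0.001]
ft_force: [-2.2, -0.3, 3.8]
grip_width: 0.245
grip_force: 20.0
```

>>> step_arm([
  {"travel": [0, 0, 0.0005], "turn": [0, 0, 0]},
  {"travel": [0, 0, 0.001], "turn": [0, 0, 0]},
  {"travel": [0, 0, 0.001], "turn": [0, 0, 0]},
])

```text
time: 23.1
position: [0.5542, -0.1441, 0.0676]
tool_rot: [-0.001, 3.14, 0.001]
ft_force: [-3.5, 1.2, 10.5]
grip_width: 0.244
grip_force: 20.0
```

Seated at the expected height (0.0676 − 0.021 ≈ 0.0466 m). Releasing and retreating.

>>> step_arm([
  {"travel": [0, 0, -0.001], "turn": [0, 0, 0]},
  {"travel": [0, 0, -0.001], "turn": [0, 0, 0]},
  {"travel": [0, 0, -0.001], "turn": [0, 0, 0]},
  {"travel": [0, 0, -0.001], "turn": [0, 0, 0]},
], gripper=0.5)

```text
time: 23.5
position: [0.5534, -0.144, 0.0668]
tool_rot: [0.001, -3.141, -0.0]
ft_force: [-0.1, 0.5, -0.4]
grip_width: 0.474
grip_force: 0.0
```

>>> step_arm([
  {"travel": [0, 0, -0.025], "turn": [0, 0, 0]},
  {"travel": [0, 0, -0.06], "turn": [0, 0, 0]},
  {"travel": [0, 0, -0.095], "turn": [0, 0, 0]},
  {"travel": [0.04, -0.03, -0.095], "turn": [0, 0, 0]},
  {"travel": [0.08, -0.06, -0.095], "turn": [0, 0, 0]},
])

```text
time: 24.0
position: [0.4742, -0.2045, 0.1631]
tool_rot: [-0.006, 3.139, -0.002]
ft_force: [-0.4, -2.0, 0.5]
grip_width: 0.5
grip_force: 0.0
```

>>> step_arm([
  {"travel": [0, -0.04, 0], "turn": [0, 0, 0]},
  {"travel": [0, -0.08, 0], "turn": [0, 0, 0]},
  {"travel": [0, -0.08, 0], "turn": [0, 0, 0]},
])

```text
time: 24.3
position: [0.4717, -0.2904, 0.1627]
tool_rot: [0.012, 3.141, -0.007]
ft_force: [-0.6, -0.3, 0.5]
grip_width: 0.503
grip_force: 0.0
```

```bash
python3 - <<'E'
from h import *
s=snap('side','s5');t=snap('top','t5')
a=cv2.resize(s[190:290,195:295],None,fx=4,fy=4,interpolation=cv2.INTER_CUBIC)
b=cv2.resize(t[110:210,180:280],None,fx=4,fy=4,interpolation=cv2.INTER_CUBIC)
cv2.imwrite('pics/f5.png',cv2.convertScaleAbs(np.hstack([a,b]),alpha=1.3))
E
```

```text
(no output)
```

View pics/f5.png

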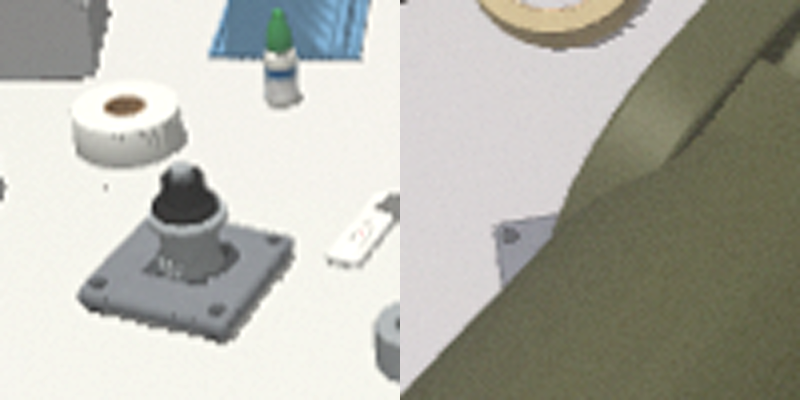

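The side view shows spacer, washer and bushing stacked flat on the bolt, with the tip out of the top (crop 180,168). The bystanders in view have not moved.

```bash
python3 -c "
from bench import ctrl
print(ctrl.close_job())"
```

```text
the job is handed in; nothing more can be done
None
```

The spacer, washer and bushing (flange down) are on the bolt, each seated on the one below and released; the highest force I read on the base or bolt was about 11 N, and I handed the job in at about 24 s.

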